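# Lay the wet cleaning brush on its drying rest

## Task

The cleaning brush was put back wet: draw it out of its slanting sleeve in the tool stand and lay it level on the drying rest, in both notches, with its bristles over the drip pan, and let go of it. Leave the pen and the screwdriver in their sleeves and do not push the solder spool or the round tin away.

Things in the scene. Friction and masses are not known exactly. Their poses are not given: they have to be found in the camera images.
- stand: fixed tool stand, place and yaw vary: dark steel base 125x185x4 mm, three grey square sleeves at y = -65, 0, +65 mm that lean 45 degrees from vertical to +x, away from the robot: axis (0.707, 0, 0.707) in its frame. A sleeve is 15 mm square inside, 21 outside, 70 mm deep. Each holds one loose tool; which one varies. Origin: centre of the underside; x, y level, z up
- middle_mouth (a point): centre of the mouth (top end) of the stand's middle sleeve, at (19.5, 0, 71.5) mm in the stand's frame; the other two mouths are 65 mm to either side along the stand's y
- brush: flat black brush 142x12x9 mm, 30 g; origin mid-length on the underside; x width, y length (bristles at -y), z thickness, 0 to 9 mm. Rigid handle and ferrule y = -50 to +71 mm, bristles -50 to -71 (cannot be gripped); balances at about y = +10. Stands bristles up, y = +71 at the sleeve's floor, so y = 0 to -50 sticks out for a grip; x along the stand's y, z up and toward the robot
- bristle_tip (a point): outer end of the brush's bristles, at (0, -71, 4.5) mm in the brush's frame
- handle_end (a point): other end of the brush, at (0, 71, 4.5) mm in the brush's frame
- rest: fixed drying rest, place and yaw vary: aluminium base with two uprights 4 mm thick, 36 mm wide, at x = -28 and +28 mm, notched on top; steel drip pan 70x66x12 mm at x = 45 to 115 mm. Origin: underside, midway between the uprights; x through both notches to the pan, z up. Laid level, the brush's centre line is 44.5 mm high; it balances with the bristle tip at x = 70 to 102 mm, bristles over the pan
- notch_pan (a point): centre of the floor of the rest's notch nearer the pan, at (28, 0, 40) mm in the rest's frame. Floor 18 mm wide; the sides flare to about 36 mm apart at 60 mm height. With the bristle tip at x = 92 mm the brush's ferrule end lies beyond this notch, over the pan, with room for fingers beside it
- notch_far (a point): centre of the floor of the rest's other, equal notch, at (-28, 0, 40) mm in the rest's frame
- pen: ball pen 145 x 11 x 9 mm, in another sleeve of the stand; origin at mid-length on its underside, y along it
- screwdriver: thin precision screwdriver with fluted handle, 155 x 12 x 12 mm, in another sleeve of the stand; origin at mid-length on its underside, y along it
- spool: grey solder spool, 66 x 60 x 34 mm, loose on the table beside the rest; origin: centre of its underside
- tin: round steel tin with lid, 68 mm across, 46 mm high, loose on the table; origin: centre of its underside

How it is judged:
By the outcome, as a careful person would: the job done as asked, in the order asked, and still so for the second after the job is handed in, with the robot touching nothing.
It also fails if it takes over 42 s, if anything falls off the work surface, if the arm or the gripper's body presses on something with over 40 N, if the wrist force passes 120 N, or if a joint passes its speed limit or range.

## Robot

A 7-joint arm with a two-finger parallel gripper is mounted at the origin on a cart in front of the work surface, level with it; the furniture and walls round the work are solid. World frame = base frame: x ahead of the robot, y to its left, z up, the work surface at z = 0. Lengths are in m, angles in rad, forces in N, time in s.
With the tool pointing down it reaches from about 0.425 to 0.8 m from the base axis. Payload 8.3 kg.
Tool frame: the origin (TCP) lies at the very end of the fingers, on their centre line; the grasp point (between the pads) lies 19 mm behind it; z points along the fingers, y is the line along which they close (so a half turn about z gives the same grasp; the last joint's range is limited). The gripper opens to 85 mm and grips with 20 to 120 N. Pads are 22 mm wide; open, the fingers measure 114 mm over their backs; the gripper's body (76 mm by 85 mm) begins 54 mm behind the grasp point. The pads swing forward as they close: fully open they stand 13 mm farther back than shut.
Start: joints at [1.103, 0.383, 0.016, 1.37, -0.006, 1.388, -0.046], TCP at [0.246, -0.574, 0.192] pointing down, gripper open.
Joint ranges: [-2.95, 2.95], [-0.25, 2.06], [-1.52, 1.56], [0.18, 2.33], [-1.44, 4.58], [0.02, 2.06], [-3.01, 3.01]. Speed limits (rad/s): [2.39, 2.39, 3.01, 3.01, 3.14, 3.14, 3.14].

## Interface

Orientations are given as a 3x3 rotation matrix whose columns are the frame's x, y, z axes.
In Python, from rig import bot, camera, calibration, ticket gives the robot as it stands.
- The arm moves only by the shell command python3 -m jog 'ROWS' [FORCE]. ROWS is JSON, a list of rows, each an object of numbers: "x", "y", "z": the shift along the tool's x, y, z in cm; "rx", "ry", "rz": the turn, a rotation vector about the tool's x, y, z in degrees; "hand": the opening, from 0 (shut) to 1 (fully open). A call has exactly 8 rows; each row is the pose to reach, as a shift and turn from the pose commanded when the call began, along the tool's axes at that moment; what a row does not reach only later rows make up. A row lasts 1/12 s, in which the tool goes at most 41.7 mm and 7.16 degrees, less where a joint would pass 70% of its speed; a pose out of reach is approached as far as the arm can. A call with a gripper value outside its range is refused whole. The fingers move at their own pace and stop on an object; FORCE is the grip in N (left out, the last holds). Time passes only in rows, so rows that repeat a pose let the fingers close, or fill a call up. It gives the time, the measured TCP pose, the force, the opening and the grip force at its end, in the units of the state.
- bot.get_obs(): the state, without advancing time (a new reading comes with each control period).
- camera(name): name is "side" or "top"; returns the picture (480x640x3 uint8, blue, green, red); there is no depth.
- calibration(name): a dict with "camera_matrix" (3x3 intrinsics, pixels), "k1" (the pictures are not rectified: a ray, as slopes to the right and down, at radius r is drawn at 1 + k1 r^2 times it, then the intrinsics apply), "pose" (4x4, takes a point from camera to world coordinates). Camera axes: x right, y up, looking along -z (the intrinsics and any distortion apply to the point x, -y, -z); pixel columns grow to the right and rows downward; lengths in m; the calibration is good to about 2 mm. A picture is of the moment at which its call begins. calibration takes no time and is no camera call.
- ticket.hand_in(): hands the job in; it is judged then, once.
The state is a dict: "time": time; "joints": joint angles; "joint_velocities": joint speeds; "joint_efforts": joint torques, N m; "position": TCP position; "tcp_rot": TCP orientation; "contact_force": force on the tool from outside, world axes, zero at the start; "moment": the same for the moment, N m; "width": finger opening in m; "gripper_force": force on a finger pad.
Only numpy, scipy, OpenCV 4.12 (cv2) and the standard library are available. Lean on these libraries where they do the work, as an engineer would, in place of code of your own. Each camera call takes 0.05 s, during which the arm holds its last target. There are 200 camera calls.

## Working session

There is one attempt and no reset: what is moved stays moved. The work goes in short steps, Python scripts to look and compute and a shell command to move; the robot and the scene stay as the last step left them, time stands still between calls to the robot, and variables do not carry over. Pictures are saved under pics/ and viewed, at most 10 in all, crops included, and the job is handed in when it is done.

```bash
ls; mkdir -p pics
python3 - <<'E'
from rig import bot,camera,calibration
import cv2,numpy as np
for n in("side","top"):
    cv2.imwrite(f"pics/{n}0.png",camera(n)); c=calibration(n); print(n,c)
o=bot.get_obs();print(o['time'],o['position'],o['tcp_rot'],o['width'])
E
```

```text
pics
side {'camera_matrix': array([[459.87238417,   0.        , 321.13687105],
       [  0.        , 459.87238417, 243.05718237],
       [  0.        ,   0.        ,   1.        ]]), 'k1': -0.07749776102076653, 'pose': array([[ 0.80844608,  0.30034049, -0.50617242, -0.11623765],
       [-0.58855682,  0.41834071, -0.69180339, -0.9135571 ],
       [ 0.00397596,  0.85719697,  0.51497335,  0.80812199],
       [ 0.        ,  0.        ,  0.        ,  1.        ]])}
top {'camera_matrix': array([[495.54319002,   0.        , 323.28903755],
       [  0.        , 495.54319002, 236.87534407],
       [  0.        ,   0.        ,   1.        ]]), 'k1': -0.049148355865753654, 'pose': array([[ 9.66512796e-03,  9.80601013e-01, -1.95775992e-01,
         3.35180526e-01],
       [-9.99916010e-01,  7.78709998e-03, -1.03601981e-02,
        -7.79694778e-04],
       [-8.63469356e-03,  1.95859681e-01,  9.80593916e-01,
         1.27537972e+00],
       [ 0.00000000e+00,  0.00000000e+00,  0.00000000e+00,
         1.00000000e+00]])}
0.1 [ 0.24597348 -0.5739919   0.19148001] [[ 9.19163894e-01  3.93874608e-01 -7.26805877e-04]
 [ 3.93875278e-01 -9.19162454e-01  1.62736489e-03]
 [-2.70749664e-05 -1.78208591e-03 -9.99998412e-01]] 0.08550876237843436
```

View pics/side0.png

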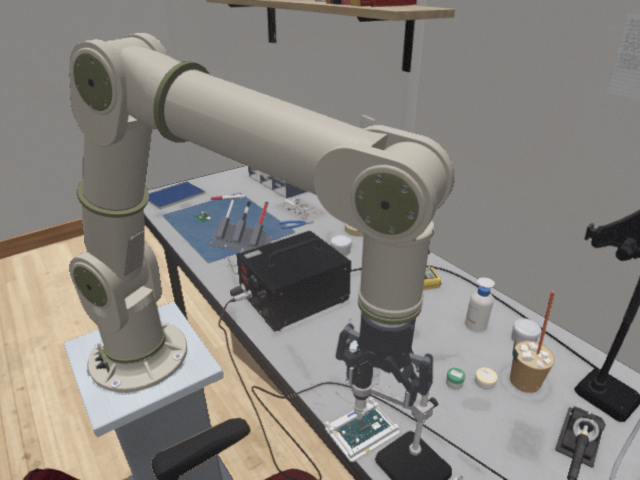

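View pics/top0.png

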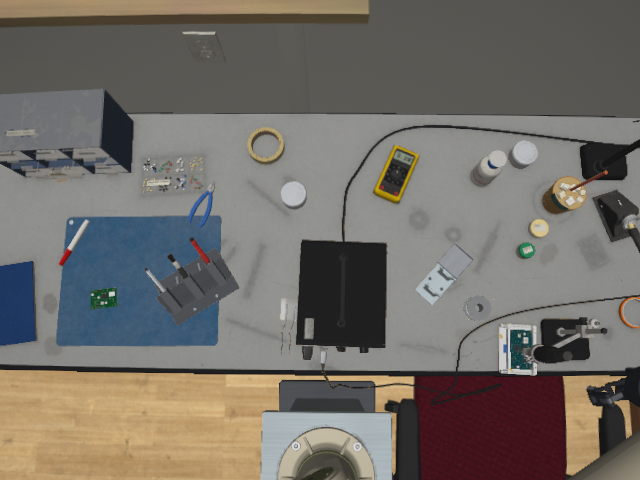

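The side picture shows the stand at about (240,225), with the arm hiding the rest. The top picture shows the stand at (197,285), the rest at (445,273), the spool at (477,308), the tin at (293,194), and a black power supply between stand and rest. I'll enlarge these next.

Run:
```python
import cv2,numpy as np
t=cv2.imread("pics/top0.png");s=cv2.imread("pics/side0.png")
def cr(im,x,y,w,h,k): return cv2.resize(im[y:y+h,x:x+w],None,fx=k,fy=k,interpolation=cv2.INTER_CUBIC)
a=cr(t,140,230,100,100,4); b=cr(t,405,235,100,100,4)   # top row
c=cr(s,200,185,100,50,8)[:200*2]
c=cr(s,200,185,100,75,4)
out=np.zeros((600,800,3),np.uint8)
cv2.imwrite("pics/c1.png",cr(t,140,230,110,100,6)); cv2.imwrite("pics/c2.png",np.hstack([cr(t,405,235,100,100,4),cr(s,200,185,100,100,4)]))
```

```text
(no output)
```

View pics/c1.png

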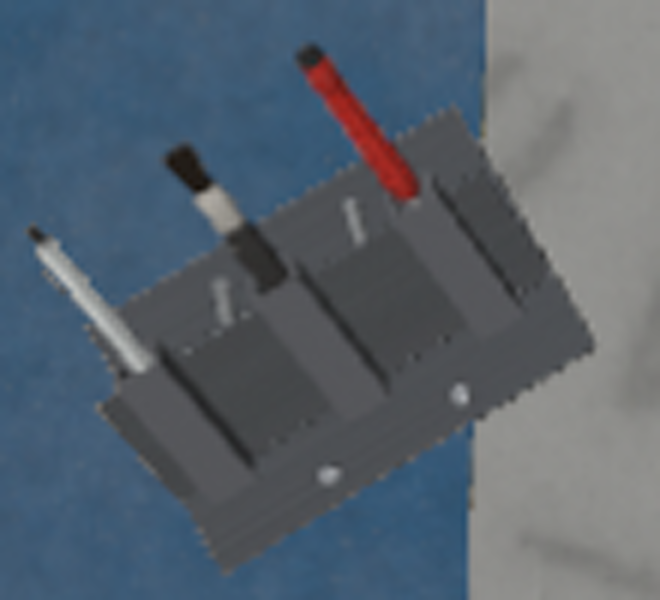

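View pics/c2.png

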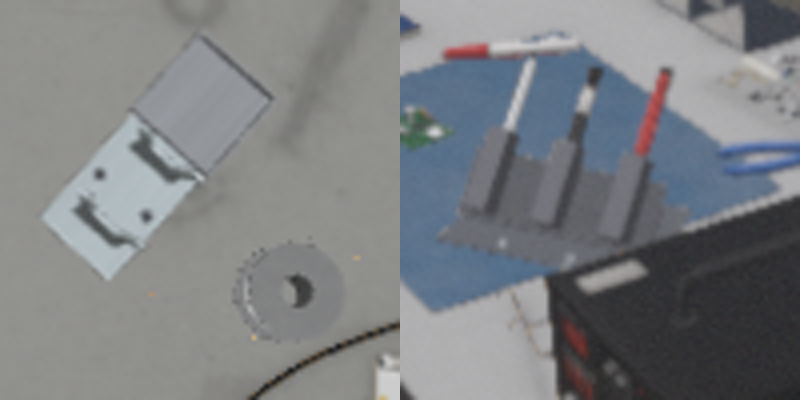

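The close crop shows the brush, with black bristles and white ferrule, in the middle sleeve, bristle tip at c1 (180,155). The stand's base corners are at about (458,107), (595,348), (225,573) and (88,331). In c2 the rest's pan corners are (203,33), (273,97), (133,110) and (205,180), and the spool is at (293,291).

```bash
cat > h.py <<'E'
import numpy as np,cv2
from scipy.optimize import least_squares
from rig import bot,camera,calibration
F=np.diag([1,-1,-1.])
def proj(n,P):
    c=calibration(n);T=c['pose'];p=(np.atleast_2d(P)-T[:3,3])@T[:3,:3]@F
    return cv2.projectPoints(p,np.zeros(3),np.zeros(3),c['camera_matrix'],np.array([c['k1'],0,0,0.]))[0][:,0]
def ray(n,uv):
    c=calibration(n);T=c['pose'];q=cv2.undistortPoints(np.array([[uv]],float),c['camera_matrix'],np.array([c['k1'],0,0,0.]))[0,0]
    return T[:3,3],T[:3,:3]@F@np.array([q[0],q[1],1])
def plane(n,uv,z):
    o,d=ray(n,uv);return o+d*(z-o[2])/d[2]
def tri(a,b): # two (name,uv)
    f=lambda P:np.r_[proj(a[0],P)[0]-a[1],proj(b[0],P)[0]-b[1]]
    r=least_squares(f,plane(*a,.1));return r.x,r.fun
def Rz(a):return np.array([[np.cos(a),-np.sin(a),0],[np.sin(a),np.cos(a),0],[0,0,1]])
def fit(n,pts,uv,x0):
    g=lambda v:(pts@Rz(v[2]).T+[v[0],v[1],0])
    r=least_squares(lambda v:(proj(n,g(v))-uv).ravel(),x0);return r.x,r.fun.reshape(-1,2)
def un(p,s,o):return (np.array(p,float)+.5)/s-.5+np.array(o)
E
python3 - <<'E'
from h import *
np.set_printoptions(precision=4,suppress=True)
S=np.array([[62.5,-92.5,4],[-62.5,-92.5,4],[-62.5,92.5,4],[62.5,92.5,4]])/1e3
uv=un([[458,107],[595,348],[225,573],[88,331]],6,(140,230))
v,f=fit('top',S,uv,[.5,.3,.5]);print('stand',v,np.degrees(v[2]),f.ravel())
g=lambda p:Rz(v[2])@(np.array(p)/1e3)+[v[0],v[1],0]
print('tip pred',g([70.4,0,122.4]),(proj('top',g([70.4,0,122.4]))[0]-[140,230]+.5)*6, (proj('side',g([70.4,0,122.4]))[0]-[200,185]+.5)*4+[400,0],'meas(180,155),(595,70)')
print('tri',tri(('top',un((180,155),6,(140,230))),('side',un((195,70),4,(200,185)))))
print('mouth',g([19.5,0,71.5]))
R=np.array([[115,33,12],[115,-33,12],[45,33,12],[45,-33,12]])/1e3
uv=un([[203,33],[273,97],[133,110],[205,180]],4,(405,235))
r,f=fit('top',R,uv,[.5,-.3,-.7]);print('rest',r,np.degrees(r[2]),f.ravel())
h=lambda p:Rz(r[2])@(np.array(p)/1e3)+[r[0],r[1],0]
for p in ([28,0,40],[-28,0,40],[28,18,60],[28,-18,60],[-28,18,60],[-28,-18,60]):print(p,h(p),(proj('top',h(p))[0]-[405,235]+.5)*4)
print('spool',plane('top',un((293,291),4,(405,235)),.034),'tin',plane('top',(293,194),.046))
for u in [(300,241),(386,241),(386,346)]:print('box',plane('top',u,.1))
E
```

```text
stand [0.4573 0.3386 0.5656] 32.40393368598389 [-0.2468 -0.3638  0.7075  0.0758 -0.173   0.7827 -0.3003 -0.5448]
tip pred [0.5167 0.3763 0.1224] [178.7705 157.7156] [593.4025  67.9442] meas(180,155),(595,70)
tri (array([0.5182, 0.3766, 0.1194]), array([ 0.0329, -0.0633, -0.1026,  0.0083]))
mouth [0.4737 0.3491 0.0715]
rest [ 0.4686 -0.2745 -0.7491] -42.922454476581294 [-0.7583 -0.4044  1.0933  0.8495 -0.8716 -0.238   0.5332 -0.2215]
[28, 0, 40] [ 0.4891 -0.2936  0.04  ] [161.5627 158.3101]
[-28, 0, 40] [ 0.4481 -0.2554  0.04  ] [102.8974 223.3831]
[28, 18, 60] [ 0.5014 -0.2804  0.06  ] [147.0784 134.4773]
[28, -18, 60] [ 0.4769 -0.3067  0.06  ] [191.1268 174.2756]
[-28, 18, 60] [ 0.4604 -0.2422  0.06  ] [ 87.4818 200.3272]
[-28, -18, 60] [ 0.4359 -0.2686  0.06  ] [131.6185 240.6229]
spool [ 0.407  -0.3746  0.034 ] tin [0.6927 0.0914 0.046 ]
box [0.5592 0.0678 0.1   ]
box [ 0.5609 -0.1398  0.1   ]
box [ 0.3127 -0.1364  0.1   ]
```

```bash
cat >> h.py <<'E'
from scipy.spatial.transform import Rotation as Ro
V=np.array([.4573,.3386,.5656]);Q=np.array([.4686,-.2745,-.7491])
def fr(v,p):return Rz(v[2])@(np.array(p)/1e3)+[v[0],v[1],0]
def down(yaw):return Rz(yaw)@np.diag([1,-1,-1.])
def tilt(yaw,a):return Rz(yaw)@Ro.from_euler('y',-a,degrees=True).as_matrix()@np.diag([1,-1,-1.])
def delta(pos,R):
    o=bot.get_obs();R0=np.array(o['tcp_rot']);
    print('t',round(o['time'],2),'tcp',np.round(o['position'],4),'xyz cm',np.round(R0.T@(np.array(pos)-o['position'])*100,2),'rot',np.round(np.degrees(Ro.from_matrix(R0.T@R).as_rotvec()),1))
E
python3 - <<'E'
from h import *
print(tilt(0,45))
print('box',tri(('top',(386,241)),('side',(350,268))))
delta([.25,-.57,.34],down(Q[2])); delta([.5,-.25,.34],down(0))
G=fr(V,[59.7,0,80.8]);print('grasp tcp',G)
E
python3 -m jog '[{"z":-8},{"z":-12},{"z":-15},{"z":-15,"x":5},{"z":-15,"x":10,"y":-3},{"z":-15,"x":15,"y":-6},{"z":-15,"x":20,"y":-9},{"z":-15,"x":25,"y":-12}]'
```

```text
[[ 0.70710678  0.          0.70710678]
 [ 0.         -1.          0.        ]
 [ 0.70710678  0.         -0.70710678]]
box (array([ 0.55459265, -0.13594843,  0.11663147]), array([-0.79233191,  1.2770709 ,  1.65608527, -0.36739473]))
t 0.1 tcp [ 0.246  -0.574   0.1915] xyz cm [  0.53  -0.23 -14.85] rot [-0.1  0.1 66.1]
t 0.1 tcp [ 0.246  -0.574   0.1915] xyz cm [ 36.11 -19.8  -14.82] rot [-0.1  0.  23.2]
grasp tcp [0.50770275 0.37059457 0.0808    ]schema error: expected keys x, y, z, rx, ry, rz, hand
```

```bash
python3 -m jog '[{"x":0,"y":0,"z":-8,"rx":0,"ry":0,"rz":0,"hand":1},{"x":0,"y":0,"z":-12,"rx":0,"ry":0,"rz":0,"hand":0.36},{"x":0,"y":0,"z":-15,"rx":0,"ry":0,"rz":0,"hand":0.36},{"x":36,"y":-20,"z":-15,"rx":0,"ry":0,"rz":0,"hand":0.36},{"x":36,"y":-20,"z":-15,"rx":0,"ry":0,"rz":0,"hand":0.36},{"x":36,"y":-20,"z":-15,"rx":0,"ry":0,"rz":0,"hand":0.36},{"x":36,"y":-20,"z":-15,"rx":0,"ry":0,"rz":0,"hand":0.36},{"x":36,"y":-20,"z":-15,"rx":0,"ry":0,"rz":0,"hand":0.36}]'
python3 -c "
from h import *
print(bot.get_obs()['joints'])
delta([.5,-.15,.34],down(0));delta([.44,.32,.28],tilt(V[2],45))"
```

```text
time: 0.77
position: [0.3742, -0.4082, 0.3298]
tcp_rot: [[0.919, 0.394, -0.0], [0.394, -0.919, 0.0], [-0.0, -0.001, -1.0]]
contact_force: [0.9, -1.3, -0.1]
width: 0.0307
gripper_force: 0.0
[ 0.84302208  0.20820136 -0.08945514  1.29664787  0.01851477  1.63815444
 -0.40948207]
t 0.77 tcp [ 0.3742 -0.4082  0.3298] xyz cm [ 21.73 -18.78  -1.01] rot [-0.   0.  23.2]
t 0.77 tcp [ 0.3742 -0.4082  0.3298] xyz cm [ 34.72 -64.35   5.01] rot [ 3.6 44.9 -8.8]
```

```bash
python3 -m jog '[{"x":22,"y":-19,"z":-1,"rx":0,"ry":0,"rz":0,"hand":0.36},{"x":22,"y":-19,"z":-1,"rx":0,"ry":0,"rz":0,"hand":0.36},{"x":22,"y":-19,"z":-1,"rx":0,"ry":0,"rz":0,"hand":0.36},{"x":22,"y":-19,"z":-1,"rx":0,"ry":0,"rz":0,"hand":0.36},{"x":22,"y":-19,"z":-1,"rx":0,"ry":0,"rz":0,"hand":0.36},{"x":33,"y":-51,"z":-1,"rx":0,"ry":0,"rz":0,"hand":0.36},{"x":33,"y":-51,"z":-1,"rx":0,"ry":0,"rz":0,"hand":0.36},{"x":33,"y":-51,"z":-1,"rx":0,"ry":0,"rz":0,"hand":0.36}]'
python3 -c "
from h import *
print(bot.get_obs()['joints'])
delta([.46,.2,.34],down(.4));delta([.43,.32,.25],tilt(V[2],45))"
```

```text
time: 1.43
position: [0.4678, -0.0958, 0.3376]
tcp_rot: [[0.919, 0.394, -0.001], [0.394, -0.919, 0.0], [-0.001, -0.001, -1.0]]
contact_force: [2.0, 0.3, -0.1]
width: 0.0312
gripper_force: 0.0
[ 0.46948744  0.05152266 -0.35025026  1.4588767   0.01760048  1.63516608
 -1.04486149]
t 1.43 tcp [ 0.4678 -0.0958  0.3376] xyz cm [ 10.94 -27.49  -0.23] rot [-0.   0.   0.3]
t 1.43 tcp [ 0.4678 -0.0958  0.3376] xyz cm [ 12.92 -39.7    8.77] rot [ 3.6 44.9 -8.7]
```

```bash
python3 -m jog '[{"x":11,"y":-30,"z":0,"rx":0,"ry":0,"rz":0,"hand":0.36},{"x":11,"y":-30,"z":0,"rx":3.6,"ry":45,"rz":-8.7,"hand":0.36},{"x":11,"y":-30,"z":0,"rx":3.6,"ry":45,"rz":-8.7,"hand":0.36},{"x":11,"y":-30,"z":0,"rx":3.6,"ry":45,"rz":-8.7,"hand":0.36},{"x":11,"y":-30,"z":0,"rx":3.6,"ry":45,"rz":-8.7,"hand":0.36},{"x":11,"y":-30,"z":0,"rx":3.6,"ry":45,"rz":-8.7,"hand":0.36},{"x":11,"y":-30,"z":0,"rx":3.6,"ry":45,"rz":-8.7,"hand":0.36},{"x":11,"y":-30,"z":0,"rx":3.6,"ry":45,"rz":-8.7,"hand":0.36}]'
python3 -c "
from h import *
print(bot.get_obs()['joints'])
R=tilt(V[2],45);delta(fr(V,[59.7-70.7,0,80.8+70.7]),R);delta(fr(V,[59.7,0,80.8]),R)"
```

```text
time: 2.1
position: [0.4883, 0.1065, 0.3176]
tcp_rot: [[0.803, 0.48, 0.354], [0.423, -0.877, 0.228], [0.419, -0.033, -0.907]]
contact_force: [0.6, -1.4, 0.2]
width: 0.0306
gripper_force: 0.0
[ 0.03350523 -0.24908152 -0.1335484   1.85004574 -0.24572284  1.15622841
 -1.12439742]
t 2.1 tcp [0.4883 0.1065 0.3176] xyz cm [ -0.62 -21.22  18.8 ] rot [ 0.6 20.1 -4.2]
t 2.1 tcp [0.4883 0.1065 0.3176] xyz cm [  2.81 -21.44  28.18] rot [ 0.6 20.1 -4.2]
```

```bash
python3 -m jog '[{"x":-2,"y":-21,"z":11,"rx":0,"ry":0,"rz":0,"hand":0.36},{"x":-2,"y":-21,"z":11,"rx":0,"ry":0,"rz":0,"hand":0.36},{"x":-2,"y":-21,"z":11,"rx":0.6,"ry":20,"rz":-4.2,"hand":0.36},{"x":-2,"y":-21,"z":11,"rx":0.6,"ry":20,"rz":-4.2,"hand":0.36},{"x":-1,"y":-21,"z":19,"rx":0.6,"ry":20,"rz":-4.2,"hand":0.36},{"x":-1,"y":-21,"z":19,"rx":0.6,"ry":20,"rz":-4.2,"hand":0.36},{"x":-1,"y":-21,"z":19,"rx":0.6,"ry":20,"rz":-4.2,"hand":0.36},{"x":-1,"y":-21,"z":19,"rx":0.6,"ry":20,"rz":-4.2,"hand":0.36}]'
python3 -c "
from h import *
print(bot.get_obs()['joints'])
R=tilt(V[2],45);delta(fr(V,[59.7-70.7,0,80.8+70.7]),R);delta(fr(V,[59.7,0,80.8]),R)"
```

```text
time: 2.77
position: [0.4678, 0.3097, 0.1713]
tcp_rot: [[0.616, 0.544, 0.57], [0.395, -0.839, 0.375], [0.682, -0.006, -0.732]]
contact_force: [0.1, -0.3, -0.7]
width: 0.0304
gripper_force: 0.0
[-0.08871959 -0.25229351 -0.52322797  2.32220051 -0.27829672  0.29680986
 -1.41015429]
t 2.77 tcp [0.4678 0.3097 0.1713] xyz cm [-1.66 -3.    1.18] rot [-0.6  2.   0.2]
t 2.77 tcp [0.4678 0.3097 0.1713] xyz cm [-1.3  -2.89 11.17] rot [-0.6  2.   0.2]
```

```bash
python3 -m jog '[{"x":-1,"y":-2,"z":3,"rx":0,"ry":0,"rz":0,"hand":0.36},{"x":-1.3,"y":-3,"z":4,"rx":-0.6,"ry":2,"rz":0.2,"hand":0.36},{"x":-1.3,"y":-3,"z":5,"rx":-0.6,"ry":2,"rz":0.2,"hand":0.36},{"x":-1.3,"y":-3,"z":5,"rx":-0.6,"ry":2,"rz":0.2,"hand":0.36},{"x":-1.3,"y":-3,"z":5,"rx":-0.6,"ry":2,"rz":0.2,"hand":0.36},{"x":-1.3,"y":-3,"z":5,"rx":-0.6,"ry":2,"rz":0.2,"hand":0.36},{"x":-1.3,"y":-3,"z":5,"rx":-0.6,"ry":2,"rz":0.2,"hand":0.36},{"x":-1.3,"y":-3,"z":5,"rx":-0.6,"ry":2,"rz":0.2,"hand":0.36}]'
python3 -c "
from h import *
print(bot.get_obs()['joints'])
R=tilt(V[2],45);delta(fr(V,[59.7,0,80.8]),R)
s=cv2.resize(camera('side')[150:270,180:340],None,fx=5,fy=5,interpolation=cv2.INTER_CUBIC);cv2.imwrite('pics/s1.png',s)"
```

```text
time: 3.43
position: [0.4783, 0.3471, 0.1335]
tcp_rot: [[0.597, 0.531, 0.601], [0.373, -0.848, 0.377], [0.71, -0.001, -0.704]]
contact_force: [0.1, -0.4, -0.1]
width: 0.0303
gripper_force: 0.0
[ 0.42414679 -0.15372334 -1.11642289  2.32633065 -0.07621111  0.1019354
 -1.68362688]
t 3.43 tcp [0.4783 0.3471 0.1335] xyz cm [-1.11 -0.42  6.37] rot [ 0.2 -0.2 -0.3]
```

View pics/s1.png

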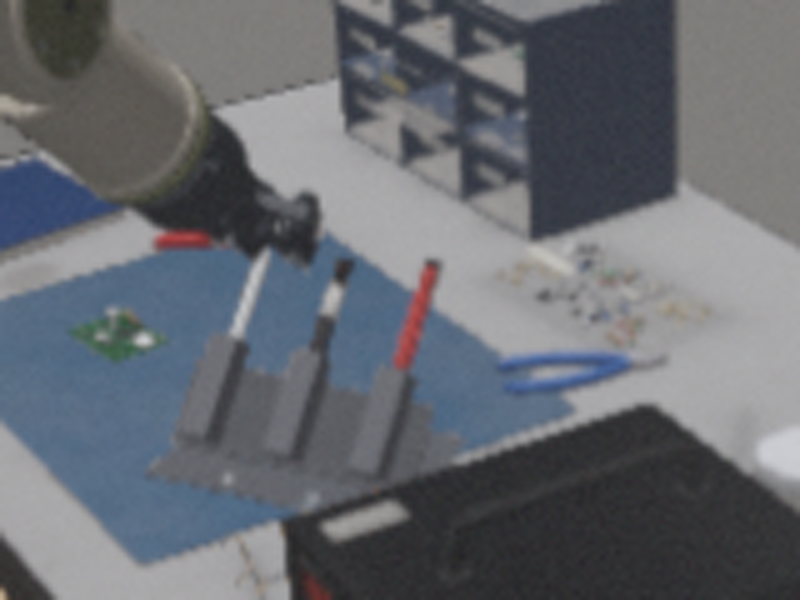

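The gripper is above and behind the brush, with its fingers at about (300,225), clear of the pen; the brush ferrule is at (330,300). Advance to the grasp.

```bash
python3 -m jog '[{"x":-0.4,"y":-0.4,"z":1,"rx":0,"ry":0,"rz":0,"hand":0.36},{"x":-0.8,"y":-0.4,"z":2,"rx":0,"ry":0,"rz":-0.3,"hand":0.36},{"x":-1.1,"y":-0.4,"z":3,"rx":0,"ry":0,"rz":-0.3,"hand":0.36},{"x":-1.1,"y":-0.4,"z":4,"rx":0,"ry":0,"rz":-0.3,"hand":0.36},{"x":-1.1,"y":-0.4,"z":4.5,"rx":0,"ry":0,"rz":-0.3,"hand":0.36},{"x":-1.1,"y":-0.4,"z":4.5,"rx":0,"ry":0,"rz":-0.3,"hand":0.36},{"x":-1.1,"y":-0.4,"z":4.5,"rx":0,"ry":0,"rz":-0.3,"hand":0.36},{"x":-1.1,"y":-0.4,"z":4.5,"rx":0,"ry":0,"rz":-0.3,"hand":0.36}]'
python3 -c "
from h import *
print(bot.get_obs()['joints'])
R=tilt(V[2],45);delta(fr(V,[59.7,0,80.8]),R)
s=np.hstack([cv2.resize(camera('side')[170:250,210:290],None,fx=5,fy=5,interpolation=cv2.INTER_CUBIC),cv2.resize(camera('top')[235:315,140:220],None,fx=5,fy=5,interpolation=cv2.INTER_CUBIC)]);cv2.imwrite('pics/s2.png',s)"
```

```text
time: 4.15
position: [0.4841, 0.3523, 0.1128]
tcp_rot: [[0.602, 0.537, 0.591], [0.38, -0.844, 0.379], [0.702, -0.004, -0.712]]
contact_force: [-0.3, -0.7, 1.1]
width: 0.0307
gripper_force: 0.0
[ 0.68853717 -0.03594258 -1.40539523  2.31869431  0.92878379  0.09652729
 -2.6319212 ]
t 4.15 tcp [0.4841 0.3523 0.1128] xyz cm [-0.13 -0.26  4.36] rot [-0.2  0.4 -0.1]
```

View pics/s2.png

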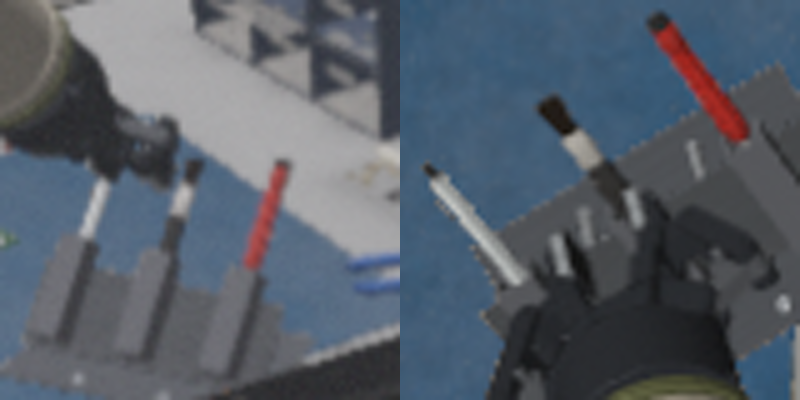

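The fingers straddle the brush in line at about (600,230) in the top half. But j3, j6 and j7 are near their limits, so I'll reduce the tilt to 25° and grip from steeper.

```bash
python3 -c "
from h import *
R=tilt(V[2],25);delta(fr(V,[54.3-17,0,77+36]),R)"
python3 -m jog '[{"x":0.6,"y":-0.3,"z":0.6,"rx":0,"ry":-5,"rz":0,"hand":0.36},{"x":0.6,"y":-0.3,"z":0.6,"rx":0,"ry":-10,"rz":0,"hand":0.36},{"x":0.6,"y":-0.3,"z":0.6,"rx":0,"ry":-15,"rz":0,"hand":0.36},{"x":0.6,"y":-0.3,"z":0.6,"rx":0,"ry":-20,"rz":0,"hand":0.36},{"x":0.6,"y":-0.3,"z":0.6,"rx":0,"ry":-20,"rz":0,"hand":0.36},{"x":0.6,"y":-0.3,"z":0.6,"rx":0,"ry":-20,"rz":0,"hand":0.36},{"x":0.6,"y":-0.3,"z":0.6,"rx":0,"ry":-20,"rz":0,"hand":0.36},{"x":0.6,"y":-0.3,"z":0.6,"rx":0,"ry":-20,"rz":0,"hand":0.36}]'
python3 -c "
from h import *
print(bot.get_obs()['joints'])
R=tilt(V[2],25);delta(fr(V,[54.3,0,77]),R)"
```

```text
t 4.25 tcp [0.4824 0.3561 0.1134] xyz cm [0.45 0.13 0.5 ] rot [ -0.5 -19.6   0.2]
time: 4.92
position: [0.4871, 0.3613, 0.1124]
tcp_rot: [[0.765, 0.541, 0.348], [0.49, -0.841, 0.229], [0.417, -0.005, -0.909]]
contact_force: [0.4, -0.1, -0.1]
width: 0.0306
gripper_force: 0.0
[ 0.43587556  0.34320562 -1.32907176  1.96768895  0.65095321  0.74771594
 -2.21810857]
t 4.92 tcp [0.4871 0.3613 0.1124] xyz cm [0.06 0.35 3.92] rot [-0.4  0.4  0.2]
```

```bash
python3 -m jog '[{"x":0,"y":0.35,"z":0,"rx":0,"ry":0,"rz":0,"hand":0.36},{"x":0,"y":0.35,"z":1,"rx":0,"ry":0,"rz":0,"hand":0.36},{"x":0,"y":0.35,"z":2,"rx":0,"ry":0,"rz":0,"hand":0.36},{"x":0,"y":0.35,"z":3,"rx":0,"ry":0,"rz":0,"hand":0.36},{"x":0,"y":0.35,"z":3.9,"rx":0,"ry":0,"rz":0,"hand":0.36},{"x":0,"y":0.35,"z":3.9,"rx":0,"ry":0,"rz":0,"hand":0.36},{"x":0,"y":0.35,"z":3.9,"rx":0,"ry":0,"rz":0,"hand":0.36},{"x":0,"y":0.35,"z":3.9,"rx":0,"ry":0,"rz":0,"hand":0.36}]'
python3 -c "
from h import *
print(bot.get_obs()['joints'])
R=tilt(V[2],25);delta(fr(V,[54.3,0,77]),R)
s=np.hstack([cv2.resize(camera('side')[170:250,210:290],None,fx=5,fy=5,interpolation=cv2.INTER_CUBIC),cv2.resize(camera('top')[235:315,140:220],None,fx=5,fy=5,interpolation=cv2.INTER_CUBIC)]);cv2.imwrite('pics/s3.png',s)"
```

```text
time: 5.58
position: [0.5039, 0.3674, 0.0782]
tcp_rot: [[0.766, 0.54, 0.349], [0.489, -0.842, 0.229], [0.417, -0.005, -0.909]]
contact_force: [-0.1, -0.3, 0.9]
width: 0.0305
gripper_force: 0.0
[ 0.31155237  0.41351672 -1.20520892  1.96647054  0.76128177  0.70756731
 -2.29684666]
t 5.58 tcp [0.5039 0.3674 0.0782] xyz cm [-0.09 -0.06  0.09] rot [-0.4  0.3  0.1]
```

View pics/s3.png

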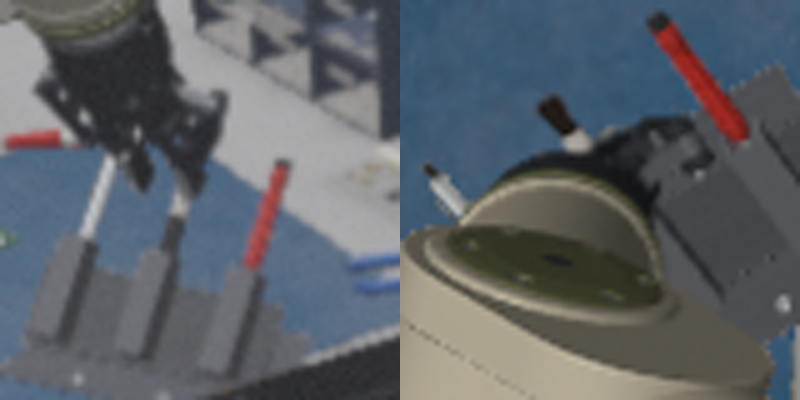

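The fingers straddle the ferrule, with tips at side (140,185) and (190,190) and the bristles showing beyond them in the top view. Close.

```bash
python3 -m jog '[{"x":0,"y":0,"z":0,"rx":0,"ry":0,"rz":0,"hand":0.25},{"x":0,"y":0,"z":0,"rx":0,"ry":0,"rz":0,"hand":0.2},{"x":0,"y":0,"z":0,"rx":0,"ry":0,"rz":0,"hand":0.15},{"x":0,"y":0,"z":0,"rx":0,"ry":0,"rz":0,"hand":0.05},{"x":0,"y":0,"z":0,"rx":0,"ry":0,"rz":0,"hand":0},{"x":0,"y":0,"z":0,"rx":0,"ry":0,"rz":0,"hand":0},{"x":0,"y":0,"z":0,"rx":0,"ry":0,"rz":0,"hand":0},{"x":0,"y":0,"z":0,"rx":0,"ry":0,"rz":0,"hand":0}]' 40
python3 -c "
from h import *
R=np.array(bot.get_obs()['tcp_rot']);d=Rz(V[2])@[.7071,0,.7071];print('pull dir in tool',R.T@d)"
```

```text
time: 6.35
position: [0.504, 0.3677, 0.0776]
tcp_rot: [[0.767, 0.54, 0.348], [0.489, -0.842, 0.23], [0.417, -0.006, -0.909]]
contact_force: [-0.3, -0.7, 0.6]
width: 0.0001
gripper_force: 0.0
pull dir in tool [ 0.93736181 -0.00115057 -0.34832792]
```

```bash
python3 -c "
from h import *
R=tilt(V[2],25);delta(fr(V,[54.3,0,77]),R)
c=camera('side');t=camera('top')
s=np.hstack([cv2.resize(c[175:225,230:280],None,fx=8,fy=8,interpolation=cv2.INTER_CUBIC),cv2.resize(t[235:315,140:220],None,fx=5,fy=5,interpolation=cv2.INTER_CUBIC)]);cv2.imwrite('pics/s4.png',s)
g=np.array(bot.get_obs()['position'])
print('tcp px side',(proj('side',g)[0]-[230,175]+.5)*8)
b=lambda y:fr(V,np.array([19.5+2.1,0,71.5-2.1])-y*.7071*np.array([1,0,1]))
for y in(-71,-50,-35,0):print(y,(proj('side',b(y))[0]-[230,175]+.5)*8,(proj('top',b(y))[0]-[140,235]+.5)*5+[400,0])"
```

```text
t 6.35 tcp [0.504  0.3677 0.0776] xyz cm [-0.09 -0.05  0.02] rot [-0.4  0.4  0.1]
tcp px side [138.12169309 324.83301013]
-71 [148.97577182 220.45941375] [549.45116845 104.84884041]
-50 [134.4419623  266.06265691] [573.64661108 135.69417083]
-35 [124.02156818 298.79431264] [590.64868842 157.35294544]
0 [ 99.58234173 375.67651737] [629.4363502  206.71445803]
```

View pics/s4.png

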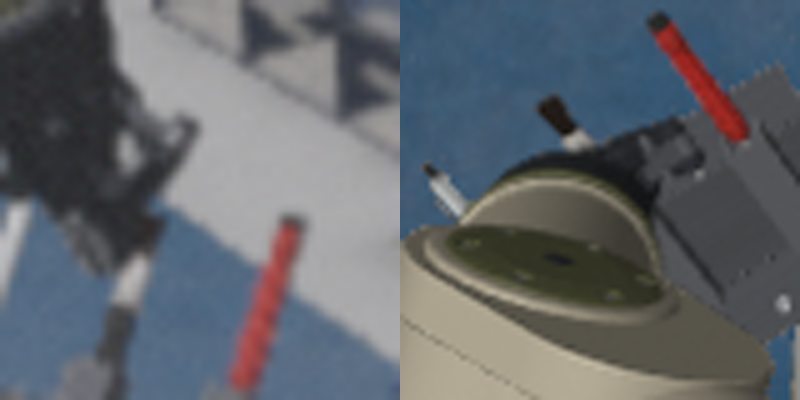

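The gripper shut on nothing: the side view shows the shut fingertips at (100,272), while the reported TCP projects to (138,325). I'll check that offset against the earlier pictures.

Run:
```python
from h import *
np.set_printoptions(precision=4,suppress=True)
P=np.array([.4832,.354,.113]);R=tilt(V[2],45)
for b in(0,.008,.02,.03):
  for s in(-.016,.016):
    print(b,s,'s2 top',(proj('top',P-R[:,2]*b+R[:,1]*s)[0]-[140,235]+.5)*5+[400,0],'s2 side',(proj('side',P-R[:,2]*b+R[:,1]*s)[0]-[210,170]+.5)*5)
o=bot.get_obs();P=np.array(o['position']);R=np.array(o['tcp_rot'])
for b in(0,.01,.02,.03):print(b,'s4 side',(proj('side',P-R[:,2]*b)[0]-[230,175]+.5)*8)
# triangulated mean tip from s2
m=tri(('top',un((196,225),5,(140,235))),('side',un((145,178),5,(210,170))));print(m, tilt(V[2],45).T@(m[0]-[.4832,.354,.113]))
```

```text
0 -0.016 s2 top [567.4569 197.3012] s2 side [143.6475 193.2065]
0 0.016 s2 top [625.9651 162.056 ] s2 side [185.2485 201.1764]
0.008 -0.016 s2 top [569.4728 205.9588] s2 side [138.6115 189.1734]
0.008 0.016 s2 top [628.3019 170.5014] s2 side [180.3731 197.1515]
0.02 -0.016 s2 top [572.541  219.1279] s2 side [130.9681 183.0517]
0.02 0.016 s2 top [631.8579 183.3474] s2 side [172.9727 191.0418]
0.03 -0.016 s2 top [575.1395 230.2729] s2 side [124.5154 177.8832]
0.03 0.016 s2 top [634.8691 194.2189] s2 side [166.7242 185.8827]
0 s4 side [138.1217 324.833 ]
0.01 s4 side [131.7948 310.1615]
0.02 s4 side [125.4057 295.3422]
0.03 s4 side [118.9536 280.373 ]
(array([0.461 , 0.3445, 0.1369]), array([ 0.4758, -0.9373, -1.4964,  0.0943])) [-0.     -0.0039 -0.0338]
```

Both views put the real fingertips about 30 mm short of the reported TCP along the tool axis, so I'll reopen, advance 3 cm and close again.

```bash
python3 -m jog '[{"x":0,"y":0,"z":0,"rx":0,"ry":0,"rz":0,"hand":0.36},{"x":0,"y":0.2,"z":0,"rx":0,"ry":0,"rz":0,"hand":0.36},{"x":0,"y":0.2,"z":0,"rx":0,"ry":0,"rz":0,"hand":0.36},{"x":0,"y":0.2,"z":0.8,"rx":0,"ry":0,"rz":0,"hand":0.36},{"x":0,"y":0.2,"z":1.6,"rx":0,"ry":0,"rz":0,"hand":0.36},{"x":0,"y":0.2,"z":2.3,"rx":0,"ry":0,"rz":0,"hand":0.36},{"x":0,"y":0.2,"z":3,"rx":0,"ry":0,"rz":0,"hand":0.36},{"x":0,"y":0.2,"z":3,"rx":0,"ry":0,"rz":0,"hand":0.36}]' 40
python3 -m jog '[{"x":0,"y":0,"z":0,"rx":0,"ry":0,"rz":0,"hand":0.3},{"x":0,"y":0,"z":0,"rx":0,"ry":0,"rz":0,"hand":0.2},{"x":0,"y":0,"z":0,"rx":0,"ry":0,"rz":0,"hand":0.15},{"x":0,"y":0,"z":0,"rx":0,"ry":0,"rz":0,"hand":0.05},{"x":0,"y":0,"z":0,"rx":0,"ry":0,"rz":0,"hand":0},{"x":0,"y":0,"z":0,"rx":0,"ry":0,"rz":0,"hand":0},{"x":0,"y":0,"z":0,"rx":0,"ry":0,"rz":0,"hand":0},{"x":0,"y":0,"z":0,"rx":0,"ry":0,"rz":0,"hand":0}]' 40
python3 -c "
from h import *
print(bot.get_obs()['joints'])
R=np.array(bot.get_obs()['tcp_rot']);d=Rz(V[2])@[.7071,0,.7071];print('pull dir in tool',R.T@d)"
```

```text
time: 7.12
position: [0.5152, 0.3726, 0.0484]
tcp_rot: [[0.768, 0.54, 0.346], [0.489, -0.842, 0.229], [0.415, -0.006, -0.91]]
contact_force: [0.3, -1.2, -0.3]
width: 0.0306
gripper_force: 0.0
time: 7.78
position: [0.5155, 0.3732, 0.0506]
tcp_rot: [[0.766, 0.54, 0.348], [0.489, -0.842, 0.23], [0.417, -0.006, -0.909]]
contact_force: [-1.5, 0.3, 1.9]
width: 0.012
gripper_force: 40.4
[ 0.23049392  0.46800034 -1.12163943  1.96192795  0.84356998  0.67650487
 -2.35615209]
pull dir in tool [ 0.93754937 -0.00107683 -0.347823  ]
```

Gripped at 12.0 mm and 40 N. Now draw it out along the sleeve axis.

```bash
python3 -m jog '[{"x":0.47,"y":0,"z":-0.17,"rx":0,"ry":0,"rz":0,"hand":0},{"x":1.41,"y":0,"z":-0.52,"rx":0,"ry":0,"rz":0,"hand":0},{"x":2.34,"y":0,"z":-0.87,"rx":0,"ry":0,"rz":0,"hand":0},{"x":3.28,"y":0,"z":-1.22,"rx":0,"ry":0,"rz":0,"hand":0},{"x":4.22,"y":0,"z":-1.57,"rx":0,"ry":0,"rz":0,"hand":0},{"x":5.16,"y":0,"z":-1.91,"rx":0,"ry":0,"rz":0,"hand":0},{"x":6.1,"y":0,"z":-2.26,"rx":0,"ry":0,"rz":0,"hand":0},{"x":7.03,"y":0,"z":-2.61,"rx":0,"ry":0,"rz":0,"hand":0}]' 40
python3 -c "
from h import *
o=bot.get_obs();print(o['joints'])
p=fr(V,[0,0,0])
print(Rz(V[2]).T@(np.array(o['position'])-[.5155,.3732,.0506]))"
```

```text
time: 8.45
position: [0.5617, 0.4014, 0.1044]
tcp_rot: [[0.767, 0.539, 0.348], [0.488, -0.842, 0.229], [0.417, -0.006, -0.909]]
contact_force: [-0.1, 1.0, -0.2]
width: 0.0115
gripper_force: 40.2
[ 0.19796227  0.52060901 -1.14252154  1.77568487  0.79503578  0.82285135
 -2.25634333]
[ 0.05408045 -0.00091853  0.05377002]
```

```bash
python3 -m jog '[{"x":1.4,"y":0,"z":-0.5,"rx":0,"ry":0,"rz":0,"hand":0},{"x":2.8,"y":0,"z":-1.05,"rx":0,"ry":0,"rz":0,"hand":0},{"x":3.6,"y":0,"z":-2.9,"rx":0,"ry":0,"rz":0,"hand":0},{"x":4.9,"y":0,"z":-5.6,"rx":0,"ry":0,"rz":0,"hand":0},{"x":6.2,"y":0,"z":-8.3,"rx":0,"ry":0,"rz":0,"hand":0},{"x":7.4,"y":0,"z":-11,"rx":0,"ry":0,"rz":0,"hand":0},{"x":8.6,"y":0,"z":-13.7,"rx":0,"ry":0,"rz":0,"hand":0},{"x":8.6,"y":0,"z":-13.7,"rx":0,"ry":0,"rz":0,"hand":0}]' 40
python3 -c "
from h import *
o=bot.get_obs();print(o['joints'])
delta([.55,.25,.32],tilt(0.2,0));delta([.55,.1,.34],tilt(-.1,-10))"
```

```text
time: 9.12
position: [0.5811, 0.414, 0.2721]
tcp_rot: [[0.764, 0.539, 0.355], [0.485, -0.842, 0.235], [0.425, -0.007, -0.905]]
contact_force: [0.4, -0.1, 0.4]
width: 0.0118
gripper_force: 40.2
[ 0.24420659  0.45164585 -1.27279529  1.4857884   0.63171358  1.12469167
 -2.07464573]
t 9.12 tcp [0.5811 0.414  0.2721] xyz cm [-8.3  12.09 -9.29] rot [ -5.  -24.8  20.7]
t 9.12 tcp [0.5811 0.414  0.2721] xyz cm [-14.73  24.71 -14.62] rot [ -5.5 -33.7  38.6]
```

```bash
python3 -m jog '[{"x":-1.8,"y":3.1,"z":-1.8,"rx":-0.7,"ry":-4.2,"rz":4.8,"hand":0},{"x":-3.7,"y":6.2,"z":-3.7,"rx":-1.4,"ry":-8.4,"rz":9.6,"hand":0},{"x":-5.5,"y":9.3,"z":-5.5,"rx":-2.1,"ry":-12.6,"rz":14.4,"hand":0},{"x":-7.4,"y":12.4,"z":-7.3,"rx":-2.8,"ry":-16.8,"rz":19.2,"hand":0},{"x":-9.2,"y":15.5,"z":-9.1,"rx":-3.5,"ry":-21,"rz":24,"hand":0},{"x":-11,"y":18.6,"z":-11,"rx":-4.2,"ry":-25.3,"rz":28.8,"hand":0},{"x":-12.9,"y":21.7,"z":-12.8,"rx":-4.9,"ry":-29.5,"rz":33.7,"hand":0},{"x":-14.7,"y":24.7,"z":-14.6,"rx":-5.5,"ry":-33.7,"rz":38.6,"hand":0}]' 40
python3 -c "
from h import *
o=bot.get_obs();print(o['joints'])
delta([.53,-.2,.3],tilt(-.6,-20));delta(fr(Q,[56,0,160]),tilt(Q[2],-20))"
```

```text
time: 9.78
position: [0.5487, 0.0966, 0.3353]
tcp_rot: [[0.978, -0.104, -0.182], [-0.104, -0.995, 0.012], [-0.182, 0.007, -0.983]]
contact_force: [1.1, 0.1, -0.4]
width: 0.0114
gripper_force: 40.2
[ 0.40001742  0.56145946 -1.07667695  1.04361311  0.3959783   1.93425944
 -2.19630766]
t 9.78 tcp [0.5487 0.0966 0.3353] xyz cm [ 1.89 29.67  3.45] rot [ 7.8 -9.4 27.3]
t 9.78 tcp [0.5487 0.0966 0.3353] xyz cm [ 3.61 40.99 17.44] rot [10.1 -9.3 35.6]
```

```bash
python3 -c "
from h import *
delta([.53,-.2,.24],tilt(-.6,-16))"
python3 -m jog '[{"x":0.3,"y":3.7,"z":1.2,"rx":1,"ry":-0.7,"rz":3.4,"hand":0},{"x":0.6,"y":7.4,"z":2.4,"rx":2,"ry":-1.3,"rz":6.8,"hand":0},{"x":0.9,"y":11.1,"z":3.5,"rx":3,"ry":-2,"rz":10.2,"hand":0},{"x":1.3,"y":14.8,"z":4.7,"rx":4,"ry":-2.7,"rz":13.6,"hand":0},{"x":1.7,"y":18.5,"z":5.9,"rx":5,"ry":-3.4,"rz":17,"hand":0},{"x":2.1,"y":22.2,"z":7,"rx":6,"ry":-4,"rz":20.5,"hand":0},{"x":2.5,"y":25.9,"z":8.2,"rx":6.8,"ry":-4.7,"rz":24,"hand":0},{"x":2.9,"y":29.7,"z":9.4,"rx":7.3,"ry":-5.4,"rz":27.5,"hand":0}]' 40
python3 -c "
from h import *
o=bot.get_obs();print(o['joints'])
delta(fr(Q,[56,0,110]),tilt(Q[2],-20))"
```

```text
t 9.78 tcp [0.5487 0.0966 0.3353] xyz cm [ 2.98 29.63  9.35] rot [ 6.9 -5.5 27.6]
time: 10.45
position: [0.5302, -0.2018, 0.2377]
tcp_rot: [[0.795, -0.565, -0.222], [-0.542, -0.825, 0.162], [-0.274, -0.008, -0.962]]
contact_force: [1.2, 0.1, -0.0]
width: 0.0122
gripper_force: 40.2
[ 0.8807465   0.6394637  -0.92897329  1.12769332  0.34749355  1.82662288
 -2.12008004]
t 10.45 tcp [ 0.5302 -0.2018  0.2377] xyz cm [ 7.87 10.41 10.95] rot [ 2.2 -4.   8.2]
```

```bash
python3 -c "
from h import *
delta(fr(Q,[39,0,75]),tilt(Q[2],-20))"
python3 -m jog '[{"x":0.8,"y":1.5,"z":1.8,"rx":0.3,"ry":-0.5,"rz":1.2,"hand":0},{"x":1.6,"y":2.9,"z":3.6,"rx":0.6,"ry":-1,"rz":2.4,"hand":0},{"x":2.4,"y":4.4,"z":5.4,"rx":1,"ry":-1.6,"rz":3.6,"hand":0},{"x":3.2,"y":5.9,"z":7.2,"rx":1.3,"ry":-2.2,"rz":4.8,"hand":0},{"x":4,"y":7.4,"z":8.8,"rx":1.7,"ry":-2.8,"rz":6,"hand":0},{"x":4.9,"y":8.8,"z":10.6,"rx":2,"ry":-3.4,"rz":7.2,"hand":0},{"x":5.4,"y":9.8,"z":12,"rx":2.2,"ry":-4,"rz":8.2,"hand":0},{"x":5.4,"y":9.8,"z":12,"rx":2.2,"ry":-4,"rz":8.2,"hand":0}]' 40
python3 -c "
from h import *
o=bot.get_obs();print(o['joints'])
delta(fr(Q,[39,0,75]),tilt(Q[2],-20))
c=camera('side');t=camera('top')
cv2.imwrite('pics/p_side.png',c);cv2.imwrite('pics/p_top.png',t)
R=np.array(o['tcp_rot']);P=np.array(o['position']);g=P-.049*R[:,2];d=R[:,0]*np.cos(np.radians(20))+R[:,2]*-np.sin(np.radians(20));print('d',d,'g in rest',Rz(Q[2]).T@(g-[Q[0],Q[1],0]))
for n in('top','side'):print(n,proj(n,[g,g+d*.034,g-d*.108]))
"
```

```text
t 10.45 tcp [ 0.5302 -0.2018  0.2377] xyz cm [ 7.22 10.19 14.77] rot [ 2.2 -4.   8.2]
time: 11.12
position: [0.4883, -0.2926, 0.1024]
tcp_rot: [[0.686, -0.682, -0.256], [-0.64, -0.732, 0.235], [-0.348, 0.003, -0.938]]
contact_force: [0.1, -0.5, -1.0]
width: 0.0114
gripper_force: 40.2
[ 1.01344851  0.77344999 -0.83852865  1.23581844  0.38208011  1.67161587
 -2.0985336 ]
t 11.12 tcp [ 0.4883 -0.2926  0.1024] xyz cm [2.1  0.01 2.14] rot [ 0.1  0.4 -0.1]
d [ 0.73179056 -0.68150203 -0.00612854] g in rest [0.04379004 0.00027957 0.14829639]
top [[460.18421368 263.26246405]
 [469.67872681 252.66895905]
 [429.36117754 297.5518383 ]]
side [[379.92005898 296.59906566]
 [394.51318351 297.75218022]
 [334.00156677 292.9198948 ]]
```

```bash
python3 -c "
import cv2,numpy as np
c=cv2.imread('pics/p_side.png');t=cv2.imread('pics/p_top.png')
f=lambda i,x,y,w,h:cv2.resize(i[y:y+h,x:x+w],None,fx=5,fy=5,interpolation=cv2.INTER_CUBIC)
cv2.imwrite('pics/p1.png',np.hstack([f(c,322,245,80,110),f(t,415,220,80,110)]))"
```

```text
(no output)
```

View pics/p1.png

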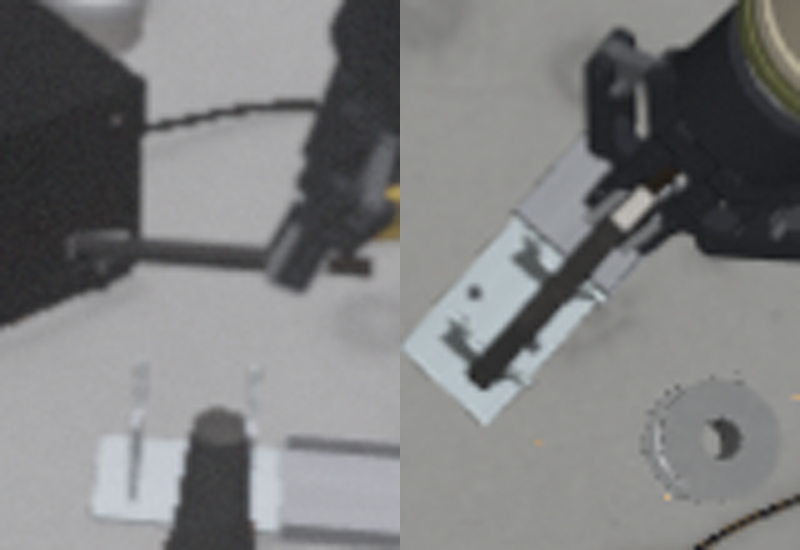

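The brush is held level: side view handle end (70,245), bristle tip (372,268); top view handle end (483,378), ferrule (632,205), lined up with both notches. I'll triangulate both ends in the rest's frame.

```bash
python3 -c "
from h import *
np.set_printoptions(precision=4,suppress=True)
for a,b in (((83,378),(70,246)),((265,178),(372,268))):
    p,f=tri(('top',un(a,5,(415,220))),('side',un(b,5,(322,245))));print(Rz(Q[2]).T@(p-[Q[0],Q[1],0])*1e3,f)
R=np.array(bot.get_obs()['tcp_rot']);
for v in([10,0,0],[10,0,-70],[10,0,-90],[10,0,-100]):print(v,R.T@fr([0,0,Q[2]],v)*100)
"
```

```text
[-58.6404   0.351  147.3093] [-0.3697  0.6184  0.7356 -0.1423]
[ 76.375    0.3677 144.8049] [ 1.252  -1.8921 -2.2191  0.5929]
[10, 0, 0] [ 0.9391  0.0049 -0.3435]
[10, 0, -70] [3.3438 0.0158 6.2305]
[10, 0, -90] [4.0308 0.0189 8.1088]
[10, 0, -100] [4.3744 0.0205 9.0479]
```

```bash
python3 -m jog '[{"x":0.94,"y":0,"z":-0.34,"rx":0,"ry":0,"rz":0,"hand":0},{"x":1.6,"y":0,"z":1.5,"rx":0,"ry":0,"rz":0,"hand":0},{"x":2.3,"y":0,"z":3.4,"rx":0,"ry":0,"rz":0,"hand":0},{"x":3,"y":0,"z":5.3,"rx":0,"ry":0,"rz":0,"hand":0},{"x":3.34,"y":0,"z":6.23,"rx":0,"ry":0,"rz":0,"hand":0},{"x":3.7,"y":0,"z":7.2,"rx":0,"ry":0,"rz":0,"hand":0},{"x":4.03,"y":0,"z":8.1,"rx":0,"ry":0,"rz":0,"hand":0},{"x":4.03,"y":0,"z":8.1,"rx":0,"ry":0,"rz":0,"hand":0}]' 40
python3 -c "
from h import *
np.set_printoptions(precision=4,suppress=True)
o=bot.get_obs();print(o['joints'],o['moment'])
R=np.array(o['tcp_rot']);P=np.array(o['position']);print(Rz(Q[2]).T@(P-.049*R[:,2]-[Q[0],Q[1],0])*1e3)
for v in([0,0,-8],[0,0,-12]):print(v,R.T@fr([0,0,Q[2]],v)*100)
"
```

```text
time: 11.88
position: [0.4988, -0.2957, 0.0159]
tcp_rot: [[0.692, -0.677, -0.252], [-0.635, -0.736, 0.233], [-0.343, -0.001, -0.939]]
contact_force: [-1.0, 0.2, -0.8]
width: 0.0117
gripper_force: 40.2
[ 0.9957  0.8676 -0.8062  1.2832  0.4344  1.541  -2.1046] [-0.2213 -0.277   0.0473]
[53.3858  5.0945 61.944 ]
[0, 0, -8] [0.2746 0.0006 0.7514]
[0, 0, -12] [0.4119 0.001  1.1271]
```

```bash
python3 -m jog '[{"x":0,"y":0,"z":0,"rx":0,"ry":0,"rz":0,"hand":0},{"x":0,"y":0,"z":0,"rx":0,"ry":0,"rz":0,"hand":0},{"x":0,"y":0,"z":0,"rx":0,"ry":0,"rz":0,"hand":0},{"x":0,"y":0,"z":0,"rx":0,"ry":0,"rz":0,"hand":0},{"x":0,"y":0,"z":0,"rx":0,"ry":0,"rz":0,"hand":0},{"x":0,"y":0,"z":0,"rx":0,"ry":0,"rz":0,"hand":0},{"x":0,"y":0,"z":0,"rx":0,"ry":0,"rz":0,"hand":0},{"x":0,"y":0,"z":0,"rx":0,"ry":0,"rz":0,"hand":0}]' 40
python3 -c "
from h import *
np.set_printoptions(precision=4,suppress=True)
for i in range(3):
  o=bot.get_obs();camera('top');c=camera('side')
  R=np.array(o['tcp_rot']);P=np.array(o['position']);print(Rz(Q[2]).T@(P-.049*R[:,2]-[Q[0],Q[1],0])*1e3)
cv2.imwrite('pics/q_side.png',c);cv2.imwrite('pics/q_top.png',camera('top'))
g=lambda p:fr(Q,p)
print((proj('top',[g([-49,0,58]),g([92,0,58])])-[415,220]+.5)*5,(proj('side',[g([-49,0,58]),g([92,0,58])])-[322,245]+.5)*5)
"
```

```text
time: 12.55
position: [0.499, -0.2963, 0.017]
tcp_rot: [[0.691, -0.677, -0.251], [-0.636, -0.736, 0.232], [-0.342, -0.001, -0.94]]
contact_force: [-0.3, -0.3, -0.1]
width: 0.0121
gripper_force: 40.2
[53.9027  4.7642 62.9929]
[53.8937  4.7427 62.9359]
[53.8729  4.7805 62.9045]
[[ 57.9165 382.1764]
 [243.9736 175.5032]] [[ 89.6949 392.534 ]
 [377.9009 415.4664]]
```

```bash
cat > ln.py <<'E'
from h import *
import sys
np.set_printoptions(precision=2,suppress=True)
def line(f,z):
    t=cv2.imread(f);g=cv2.cvtColor(t,cv2.COLOR_BGR2GRAY)
    m=np.zeros_like(g);q=np.array([proj('top',fr(Q,p))[0] for p in([-70,16,z],[35,16,z],[35,-16,z],[-70,-16,z])]).round().astype(int)
    cv2.fillPoly(m,[q],255);m=(m>0)&(g<75)
    n,l,s,_=cv2.connectedComponentsWithStats(m.astype(np.uint8));k=1+np.argmax(s[1:,4])
    v,u=np.nonzero(l==k)
    P=np.array([plane('top',(a,b),z/1e3) for a,b in zip(u,v)]);L=(P-[Q[0],Q[1],0])@Rz(Q[2])*1e3
    x,y=L[:,0],L[:,1];c=np.polyfit(x,y,1);print(f,'n',len(x),'y at -28,28:',np.polyval(c,[-28,28]),'xmin',x.min(),'width',4*1.0*np.std(y-np.polyval(c,x))*.866)
for a in sys.argv[1:]:line(a.split(':')[0],float(a.split(':')[1]))
E
python3 ln.py pics/p_top.png:151 pics/q_top.png:66
```

```text
pics/p_top.png n 215 y at -28,28: [2.53 2.32] xmin -61.12175760897876 width 11.792925921784928
pics/q_top.png n 162 y at -28,28: [5.06 5.32] xmin -50.80241816916579 width 11.507185860139618
```

```bash
python3 -m jog '[{"x":0,"y":0.2,"z":0,"rx":0,"ry":0,"rz":0,"hand":0},{"x":0,"y":0.45,"z":0,"rx":0,"ry":0,"rz":0,"hand":0},{"x":0,"y":0.45,"z":0,"rx":0,"ry":0,"rz":0,"hand":0},{"x":0.14,"y":0.45,"z":0.38,"rx":0,"ry":0,"rz":-0.4,"hand":0},{"x":0.28,"y":0.45,"z":0.75,"rx":0,"ry":0,"rz":-0.4,"hand":0},{"x":0.41,"y":0.45,"z":1.13,"rx":0,"ry":0,"rz":-0.4,"hand":0},{"x":0.41,"y":0.45,"z":1.13,"rx":0,"ry":0,"rz":-0.4,"hand":0},{"x":0.41,"y":0.45,"z":1.13,"rx":0,"ry":0,"rz":-0.4,"hand":0}]' 40
python3 -c "
from h import *
np.set_printoptions(precision=4,suppress=True)
o=bot.get_obs();cv2.imwrite('pics/r_top.png',camera('top'));cv2.imwrite('pics/r_side.png',camera('side'))
R=np.array(o['tcp_rot']);P=np.array(o['position']);print(o['joints'],Rz(Q[2]).T@(P-.049*R[:,2]-[Q[0],Q[1],0])*1e3)
"; python3 ln.py pics/r_top.png:55
```

```text
time: 13.57
position: [0.4957, -0.2994, 0.0043]
tcp_rot: [[0.696, -0.672, -0.252], [-0.631, -0.74, 0.233], [-0.343, -0.003, -0.939]]
contact_force: [0.6, 0.5, 0.0]
width: 0.012
gripper_force: 40.2
[ 1.0025  0.8785 -0.8022  1.2933  0.4427  1.5235 -2.0941] [53.5684  0.2732 50.3637]
pics/r_top.png n 158 y at -28,28: [0.19 0.7 ] xmin -52.20833365152532 width 11.466804235192111
```

```bash
python3 -m jog '[{"x":0.03,"y":0,"z":0.09,"rx":0,"ry":0,"rz":0.4,"hand":0},{"x":0.07,"y":0,"z":0.19,"rx":0,"ry":0,"rz":0.4,"hand":0},{"x":0.1,"y":0,"z":0.28,"rx":0,"ry":0,"rz":0.4,"hand":0},{"x":0.14,"y":0,"z":0.38,"rx":0,"ry":0,"rz":0.4,"hand":0},{"x":0.17,"y":0,"z":0.47,"rx":0,"ry":0,"rz":0.4,"hand":0},{"x":0.19,"y":0,"z":0.52,"rx":0,"ry":0,"rz":0.4,"hand":0},{"x":0.19,"y":0,"z":0.52,"rx":0,"ry":0,"rz":0.4,"hand":0},{"x":0.19,"y":0,"z":0.52,"rx":0,"ry":0,"rz":0.4,"hand":0}]' 40
cat > st.py <<'E'
from h import *
np.set_printoptions(precision=4,suppress=True)
o=bot.get_obs();t=camera('top');c=camera('side');cv2.imwrite('pics/u_top.png',t);cv2.imwrite('pics/u_side.png',c)
R=np.array(o['tcp_rot']);P=np.array(o['position']);print(o['time'],o['contact_force'],o['moment'],Rz(Q[2]).T@(P-.049*R[:,2]-[Q[0],Q[1],0])*1e3)
E
python3 st.py; python3 ln.py pics/u_top.png:49
```

```text
time: 14.33
position: [0.4961, -0.2997, 0.0002]
tcp_rot: [[0.691, -0.677, -0.251], [-0.636, -0.736, 0.232], [-0.342, -0.001, -0.94]]
contact_force: [-1.1, 1.3, 5.3]
width: 0.012
gripper_force: 40.8
14.3333 [-1.1465  1.2699  5.314 ] [0.0874 0.3802 0.0866] [53.9957  0.3153 46.2033]
pics/u_top.png n 158 y at -28,28: [0.42 0.8 ] xmin -51.068230811077925 width 11.475625126052922
```

Contact is 5 N with the brush in the notches, centred. Release.

```bash
python3 -m jog '[{"x":0,"y":0,"z":0,"rx":0,"ry":0,"rz":0,"hand":0.16},{"x":0,"y":0,"z":0,"rx":0,"ry":0,"rz":0,"hand":0.2},{"x":0,"y":0,"z":0,"rx":0,"ry":0,"rz":0,"hand":0.25},{"x":0,"y":0,"z":0,"rx":0,"ry":0,"rz":0,"hand":0.3},{"x":0,"y":0,"z":0,"rx":0,"ry":0,"rz":0,"hand":0.36},{"x":0,"y":0,"z":0,"rx":0,"ry":0,"rz":0,"hand":0.36},{"x":0,"y":0,"z":0,"rx":0,"ry":0,"rz":0,"hand":0.36},{"x":0,"y":0,"z":0,"rx":0,"ry":0,"rz":0,"hand":0.36}]' 20
python3 st.py; python3 ln.py pics/u_top.png:49
```

```text
time: 15.1
position: [0.496, -0.2996, -0.0007]
tcp_rot: [[0.691, -0.677, -0.251], [-0.636, -0.736, 0.233], [-0.342, -0.001, -0.94]]
contact_force: [0.1, -0.1, 0.4]
width: 0.0309
gripper_force: 0.0
15.1 [ 0.1258 -0.0952  0.3983] [-0.266  -0.2129 -0.0058] [53.8971  0.2949 45.3236]
pics/u_top.png n 159 y at -28,28: [0.42 0.92] xmin -51.068230811077925 width 11.60097002461968
```

Now I'll retreat along the tool axis.

```bash
python3 -m jog '[{"x":0,"y":0,"z":-0.7,"rx":0,"ry":0,"rz":0,"hand":0.36},{"x":0,"y":0,"z":-1.5,"rx":0,"ry":0,"rz":0,"hand":0.36},{"x":0,"y":0,"z":-2.5,"rx":0,"ry":0,"rz":0,"hand":0.36},{"x":0,"y":0,"z":-4,"rx":0,"ry":0,"rz":0,"hand":0.36},{"x":0,"y":0,"z":-6,"rx":0,"ry":0,"rz":0,"hand":0.36},{"x":0,"y":0,"z":-9,"rx":0,"ry":0,"rz":0,"hand":0.36},{"x":0,"y":0,"z":-12,"rx":0,"ry":0,"rz":0,"hand":0.36},{"x":0,"y":0,"z":-14,"rx":0,"ry":0,"rz":0,"hand":0.36}]' 20
python3 -c "
from h import *
o=bot.get_obs();t=camera('top');c=camera('side');cv2.imwrite('pics/u_top.png',t);print(o['time'],o['position'],o['contact_force'])
f=lambda i,x,y,w,h:cv2.resize(i[y:y+h,x:x+w],None,fx=5,fy=5,interpolation=cv2.INTER_CUBIC)
cv2.imwrite('pics/f1.png',np.hstack([f(c,325,260,80,110),f(t,415,220,80,110)]))"; python3 ln.py pics/u_top.png:49
```

```text
time: 15.87
position: [0.5325, -0.3329, 0.135]
tcp_rot: [[0.692, -0.678, -0.248], [-0.637, -0.735, 0.232], [-0.339, -0.002, -0.941]]
contact_force: [0.4, -0.7, -0.4]
width: 0.0308
gripper_force: 0.0
15.8667 [ 0.5324853  -0.33291846  0.1349663 ] [ 0.42200532 -0.68029688 -0.38486292]
pics/u_top.png n 159 y at -28,28: [0.42 0.92] xmin -51.068230811077925 width 11.60097002461968
```

View pics/f1.png

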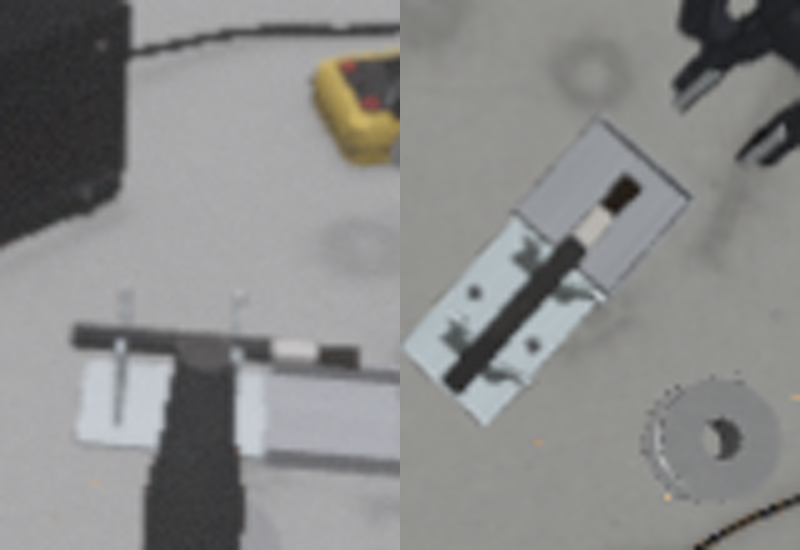

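The brush lies level in both notches. Its handle end is at top (455,385) and its bristles at (622,190) over the pan. The gripper is clear and the spool hasn't moved. Handing in.

```bash
python3 -c "
from rig import ticket
print(ticket.hand_in())"
```

```text
the job is handed in; nothing more can be done
None
```

The brush is out of its sleeve and lies level in both notches of the drying rest, released with its bristles over the drip pan; I handed the job in at about 16 s (of 42 s) with the gripper clear and no verdict returned, after joint 2 briefly read -0.252 rad (its limit is -0.25) on the way to the grasp.

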